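Take the drained round basket off its hook

TASK

Two wire sample baskets hang on the drain stand. Lift the round one up and off its hook and set it down upright in the shallow steel dish, without dropping it. Leave the square basket hanging where it is.

Things in the scene. Friction and masses are not known exactly. Their poses are not given: they have to be found in the camera images.
- round_basket: Round open steel-wire basket, 64 mm wide, rim 45 mm high, about 0.12 kg, to be moved. A rigid 6 mm wire bail over it (in its y-z plane) rises to a peak 110 mm above its underside and hangs on one hook (either one). On the peak: an upright white grip, 16 x 16 mm, 111 to 151 mm above the underside. Origin: centre of the underside, 30 mm above the table while hanging; axes near the stand's.
- square_basket: Square open steel-wire basket, 64 mm wide, rim 45 mm high, about 0.12 kg, stays. A rigid 6 mm wire bail over it (in its y-z plane) rises to a peak 110 mm above its underside and hangs on one hook (either one). On the peak: an upright white grip, 16 x 16 mm, 111 to 151 mm above the underside. Origin: centre of the underside, 30 mm above the table while hanging; axes near the stand's.
- drain_stand: Fixed steel stand: grey foot 120 x 290 x 8 mm, post and beam at x = +58 mm (beam top 145 mm up) and two hooks pointing along its -x, which faces the robot within 20 degrees. Hooks at y = -70 and +70 mm: 7 mm round bars, axis 131 mm above the table, ends at x = -22 mm turned up to 148 mm. Origin: on the table midway under the two hanging places; z up.
- hooks_mid (a point): Point midway between the two hooks' hanging places, on the line of the bar axes, 131 mm above the stand's origin. To come off, a basket goes straight up 22 to 45 mm (30 is good; above 50 its rim meets the bar from below), then level along the stand's -x by 65 mm or more; after that the hook is clear of it.
- dish: Shallow square steel dish, fixed, 150 x 150 mm outside, walls 3 mm thick and 16 mm high, floor 3 mm thick. Origin: centre of the underside, on the table; z up, x and y along its sides.
Mind the look-alikes: they are no part of the job. What is shaped like the round_basket but blue or pink is not meant.

How it is judged:
On the way:
1. the round basket is held in the gripper, lifted off its hook and touching the stand nowhere (contact force between the fingers and round_basket above 0.5 N and contact force between round_basket and drain_stand below 0.01 N and height (world z) of round_basket above 0.036 m), for 0.2 s.
At the end, for the whole second after the job is handed in: The round basket stands at rest on the floor of the dish (underside less than 8 mm above the dish's underside, within 45 mm of its centre in the dish's x and in its y), upright within 10 degrees, and the square basket still hangs on its hook within 30 mm of where it hung (x of round_basket in the frame of dish between -0.045 and 0.045 m and y of round_basket in the frame of dish between -0.045 and 0.045 m and z of round_basket in the frame of dish below 0.008 m and angle between round_basket's own z axis and vertical below 0.17 rad and linear speed of round_basket below 0.03 m/s and angular speed of round_basket below 0.3 rad/s and height (world z) of square_basket above 0.022 m and distance of square_basket from where it was at the start of the episode below 0.03 m); the robot touches nothing.
It fails at once if the round basket is let go in the air (off its hook, 25 mm or more above the dish's underside) (distance of round_basket from where it was at the start of the episode above 0.08 m and z of round_basket in the frame of dish above 0.025 m and contact force between the fingers and round_basket below 0.02 N).
It fails at once if the square basket is knocked off its hook or dragged along (its underside lower than 18 mm, or moved by more than 60 mm) (height (world z) of square_basket below 0.018 m or distance of square_basket from where it was at the start of the episode above 0.06 m).
It also fails if it takes over 45 s, if anything falls off the work surface, if the arm or the gripper's body presses on something with over 40 N, if the wrist force passes 120 N, or if a joint passes its speed limit or range.

ROBOT

A 6-joint arm with a two-finger parallel gripper is mounted at the origin on a cart in front of the work surface, level with it; the furniture and walls round the work are solid. World frame = base frame: x ahead of the robot, y to its left, z up, the work surface at z = 0. Lengths are in m, angles in rad, forces in N, time in s.
With the tool pointing down it reaches from about 0.275 to 0.825 m from the base axis. Payload 5.2 kg.
Tool frame: the origin (TCP) lies midway between the tips of the shut fingers; the grasp point (between the pads) lies 19 mm behind it; z points along the fingers, y is the line along which they close (so a half turn about z gives the same grasp; the last joint's range is limited). The gripper opens to 93 mm and grips with 3 to 60 N. Pads are 15 mm wide; open, the fingers measure 128 mm over their backs; the gripper's body (75 mm by 188 mm) begins 65 mm behind the grasp point.
Start: joints at [1.035, 0.259, 1.535, -0, 1.348, -0.203], TCP at [0.18, 0.52, 0.219] pointing down, gripper open.
Joint ranges: [-3.14, 3.14], [-0.91, 2.08], [0.19, 2.58], [-1.22, 4.36], [0.22, 2.71], [-3.12, 3.12]. Speed limits (rad/s): [2.57, 2.57, 3.14, 3.14, 3.14, 3.14].

INTERFACE

Orientations are given as a unit quaternion [w, x, y, z].
In Python, from plant import manip gives the robot as it stands. The module is installed in compiled form; this text tells all that it offers.
- The arm moves only by the shell command python3 -m crank 'ROWS' [OPENING] [FORCE]. ROWS is JSON, a list of rows, each a list of 6 numbers: the shift along the world's x, y, z in cm, then the turn, a rotation vector about the world's x, y, z in rad. A call has 1 to 12 rows; each row is the pose to reach, as a shift and turn from the pose commanded when the call began; what a row does not reach only later rows make up. A row lasts 1/12 s, in which the tool goes at most 41.7 mm and 7.16 degrees, less where a joint would pass 70% of its speed; a pose out of reach is approached as far as the arm can. A call with a gripper value outside its range is refused whole. OPENING is the finger opening in cm, from 0 to 9.3, set as the call begins (- or left out, the last holds). The fingers move at their own pace and stop on an object; FORCE is the grip in N (left out, the last holds). Time passes only in rows, so rows that repeat a pose let the fingers close. It gives the time, the measured TCP pose, the force, the opening and the grip force at its end, in the units of the state.
- manip.read_state(): the state, without advancing time (a new reading comes with each control period).
- manip.read_camera(name): name is "scene" or "top" or "wrist"; returns (picture, depth): 480x640x3 uint8, red, green, blue; 480x640 float32, m along the optical axis (not along the pixel's ray), 0 where there is no reading.
- manip.camera_info(name): a dict with "intrinsics" (3x3 intrinsics, pixels), "T" (4x4, takes a point from camera to world coordinates). Camera axes: x right, y up, looking along -z (the intrinsics and any distortion apply to the point x, -y, -z); pixel columns grow to the right and rows downward; lengths in m; the calibration is good to about 2 mm. A picture is of the moment at which its call begins: read the wrist's pose just before it. camera_info takes no time and is no camera call; for the wrist camera it gives the pose at the moment of the call.
- manip.close_job(): hands the job in; it is judged then, once.
The state is a dict: "time": time; "joints": joint angles; "dq": joint speeds; "tau": joint torques, N m; "eef_pos": TCP position; "orientation": TCP orientation; "contact_force": force on the tool from outside, world axes, zero at the start; "moment": the same for the moment, N m; "finger_gap": finger opening in m; "grip_force": force on a finger pad.
Only numpy, scipy, OpenCV 4.12 (cv2) and the standard library are available. Lean on these libraries where they do the work, as an engineer would, in place of code of your own. Each camera call takes 0.05 s, during which the arm holds its last target. There are 200 camera calls.

## Working session

There is one attempt and no reset: what is moved stays moved. The work goes in short steps, Python scripts to look and compute and a shell command to move; the robot and the scene stay as the last step left them, time stands still between calls to the robot, and variables do not carry over. Pictures are saved under pics/ and viewed, at most 10 in all, crops included, and the job is handed in when it is done.

```bash
mkdir -p pics
cat > h.py <<'E'
import numpy as np, cv2
from plant import manip
def grab(n):
    info=manip.camera_info(n); p,d=manip.read_camera(n); return p,d,np.array(info["intrinsics"]),np.array(info["T"])
def pts(d,K,T):
    v,u=np.mgrid[:d.shape[0],:d.shape[1]]
    c=np.stack([(u-K[0,2])/K[0,0]*d,-(v-K[1,2])/K[1,1]*d,-d],-1)
    return c@T[:3,:3].T+T[:3,3]
E
python3 - <<'E'
from h import *
for n in("scene","top"):
    p,d,K,T=grab(n); cv2.imwrite(f"pics/{n}0.png",p[...,::-1]); np.savez(f"{n}0.npz",p=p,d=d,K=K,T=T); print(n,T[:3,3].round(3),-T[:3,2].round(2),K[0,0], {k:v for k,v in manip.camera_info(n).items() if k not in("T","intrinsics")})
s=manip.read_state(); print(s)
E
```

```text
scene [-0.256 -0.456  1.217] [ 0.58  0.32 -0.75] 578.1971307636242 {}
top [0.469 0.007 1.39 ] [ 0.1   0.02 -0.99] 502.24594117088367 {}
{'time': 0.1, 'joints': array([ 1.03519778e+00,  2.59263511e-01,  1.53598705e+00, -1.84673670e-05,
        1.34798603e+00, -2.02820894e-01]), 'dq': array([-8.00627200e-04, -1.10744369e-03, -1.93401067e-03, -4.30462687e-05,
        5.75892138e-04,  7.45882586e-04]), 'tau': array([ 1.73377965e-03, -4.38210869e+01, -2.84638900e+01,  7.20492750e-02,
        3.62858491e-02, -3.90256037e-05]), 'eef_pos': array([0.17940446, 0.51939179, 0.21789901]), 'orientation': array([-2.88233765e-04,  1.65620062e-01,  9.86189292e-01, -7.69827632e-04]), 'contact_force': array([-0.1512904 ,  0.30159776, -0.59656819]), 'moment': array([ 0.01229361, -0.05775862,  0.01882459]), 'grip_force': 0.0, 'finger_gap': 0.09312014930224875}
```

View pics/scene0.png

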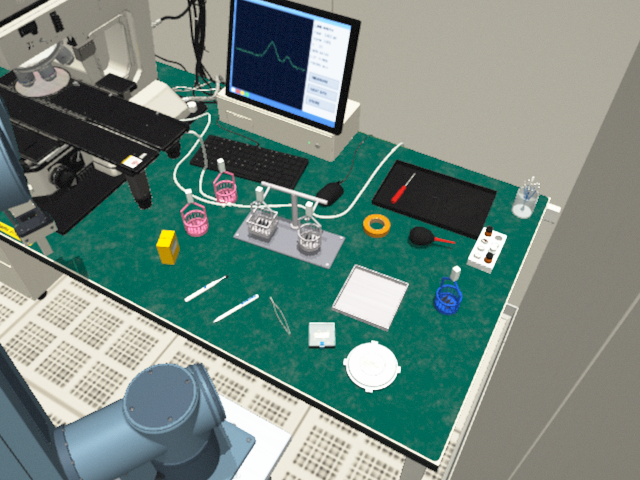

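View pics/top0.png

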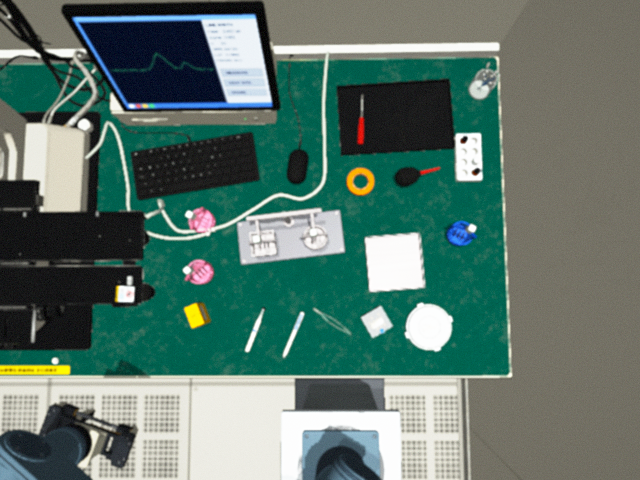

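Scene view: stand with two steel-coloured baskets at (262,222) and (309,236); pink ones at (195,220) and (226,188), blue at (448,298). Of the steel pair, the one at scene (309,236) / top (316,237) looks round and the one at (262,222) / top (263,241) square. The dish is at top (395,262), square; the white disc at (429,327) is round, so not the dish. I'll confirm in an enlarged crop and measure.

Run:
```python
from h import *
a=np.load("scene0.npz");b=np.load("top0.npz")
c1=cv2.resize(a['p'][175:270,225:350],None,fx=3.1,fy=4.2*.74,interpolation=2)
c2=cv2.resize(b['p'][200:275,230:350],None,fx=3.2,fy=3.2,interpolation=2)
H=max(c1.shape[0],c2.shape[0]);o=np.zeros((H,c1.shape[1]+c2.shape[1],3),np.uint8)
o[:c1.shape[0],:c1.shape[1]]=c1;o[:c2.shape[0],c1.shape[1]:]=c2
cv2.imwrite("pics/crop.png",o[...,::-1])
for nm,z in(("scene",a),("top",b)):
    P=pts(z['d'],z['K'],z['T']);p=z['p'].astype(int)
    ok=z['d']>0
    reg=(P[...,0]>.4)&(P[...,0]<.75)&(P[...,1]>-.05)&(P[...,1]<.35)&ok
    g=reg&(P[...,2]>.168)&(P[...,2]<.19)
    n,l,s,c=cv2.connectedComponentsWithStats(g.astype(np.uint8))
    for i in range(1,n):
        if s[i,4]>3: print(nm,"grip",s[i,4],c[i].round(1),np.median(P[l==i],0).round(4),P[l==i].min(0).round(3),P[l==i].max(0).round(3))
    # foot
    gray=(p.max(-1)-p.min(-1)<30)&(p.mean(-1)>90)
    f=reg&gray&(P[...,2]<.013)&(P[...,2]>.003)
    n,l,s,c=cv2.connectedComponentsWithStats(f.astype(np.uint8)); i=1+s[1:,4].argmax()
    r=cv2.minAreaRect((P[l==i][:,:2]*1000).astype(np.float32)); print(nm,"foot",r,np.median(P[l==i][:,2]))
    # beam
    bm=reg&(P[...,2]>.135)&(P[...,2]<.152)
    n,l,s,c=cv2.connectedComponentsWithStats(bm.astype(np.uint8)); i=1+s[1:,4].argmax()
    print(nm,"beam",s[i],cv2.minAreaRect((P[l==i][:,:2]*1000).astype(np.float32)),np.median(P[l==i],0))
    # dish
    w=(p.max(-1)-p.min(-1)<40)&(p.mean(-1)>150)&ok&(P[...,1]<-.02)&(P[...,1]>-.3)&(P[...,0]>.3)&(P[...,0]<.7)&(P[...,2]<.03)
    n,l,s,c=cv2.connectedComponentsWithStats(w.astype(np.uint8))
    for i in range(1,n):
        if s[i,4]>800: print(nm,"white",s[i],c[i],cv2.minAreaRect((P[l==i][:,:2]*1000).astype(np.float32)),np.percentile(P[l==i][:,2],[5,50,95]).round(4))
```

```text
scene grip 49 [259.3 190.6] [0.5937 0.2004 0.1784] [0.588 0.193 0.168] [0.606 0.21  0.184]
scene grip 49 [309.1 205.7] [0.6102 0.0623 0.1779] [0.603 0.055 0.168] [0.621 0.072 0.186]
scene foot ((620.2272338867188, 136.3098602294922), (126.76703643798828, 293.2065124511719), 7.010369777679443) 0.007994767790519108
scene beam [261 182  67  36 361] ((650.0692749023438, 142.691650390625), (190.00064086914062, 73.73968505859375), 83.59465026855469) [0.65879067 0.12830237 0.14259172]
scene white [ 332  264   77   65 2885] [370.28942808 296.26204506] ((554.18408203125, -147.03587341308594), (170.3214874267578, 157.41392517089844), 3.8887503147125244) [-0.0011  0.0035  0.0154]
scene white [ 343  340   58   53 2026] [371.41609082 365.83020731] ((377.4193420410156, -236.28619384765625), (125.08008575439453, 127.33124542236328), 76.52555847167969) [0.009  0.0182 0.0228]
scene white [ 289  412  103   68 4233] [338.87762816 452.4075124 ] ((412.9447937011719, -160.1795654296875), (224.70225524902344, 280.2830810546875), 0.3614768385887146) [-0.7568 -0.7483 -0.7398]
top grip 44 [313.4 231.6] [0.6152 0.0614 0.1816] [0.607 0.053 0.169] [0.624 0.07  0.186]
top grip 48 [256.6 238.1] [0.6005 0.1989 0.1812] [0.593 0.192 0.17 ] [0.609 0.209 0.186]
top foot ((640.7586059570312, 144.05442810058594), (160.88645935058594, 307.5848083496094), 6.348888397216797) 0.00911812894177122
top beam [247 208  75  26 427] ((648.7314453125, 135.48362731933594), (49.90079116821289, 187.76025390625), 4.8431925773620605) [0.66398217 0.13458949 0.14417739]
top white [ 365  233   60   59 3073] [394.35860722 261.98763423] ((550.0258178710938, -152.5218963623047), (151.67237854003906, 151.34225463867188), 4.059786796569824) [-0.0002  0.0048  0.0158]
top white [ 405  302   46   50 1721] [428.20395119 326.64962231] ((374.31060791015625, -241.0435333251953), (121.12008666992188, 123.59387969970703), 79.20702362060547) [0.0065 0.0193 0.0247]
```

View pics/crop.png

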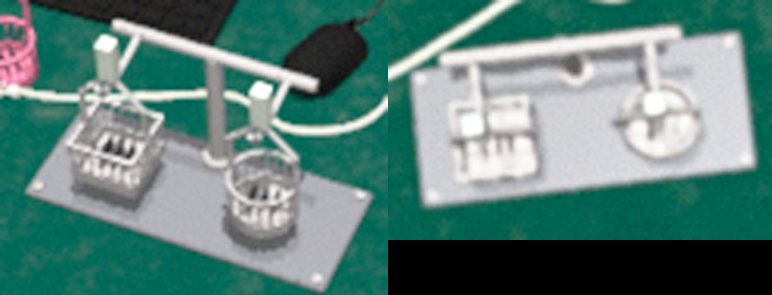

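Crop confirms: the right one (scene (309,236)) is the round one with a circular rim; the left one has a square rim. Round grip is at (0.613, 0.062), top at 0.181 as expected; stand yaw ≈ 0.107 rad; dish at (0.551, -0.152), size 151 mm. Approach now with the fingers closing along the stand's y.

```bash
python3 -m crank '[[1.7,-3,1,0,0,0.06],[3.4,-6,2,0,0,0.12],[5.1,-9,3,0,0,0.18],[6.8,-12,4,0,0,0.25],[8.5,-15,5,0,0,0.31],[10.2,-18.5,5,0,0,0.38],[12,-22,5,0,0,0.44],[13,-25.5,5,0,0,0.44],[14,-29,5,0,0,0.44],[15.5,-32.5,5,0,0,0.44],[17,-36,5,0,0,0.44],[19,-39.5,5,0,0,0.44]]' 6
python3 -m crank '[[3,-2,0,0,0,0],[6,-4,0,0,0,0],[9.5,-6,0,0,0,0],[13,-6.2,0,0,0,0],[16.5,-6.2,0,0,0,0],[20,-6.2,0,0,0,0],[24.3,-6.2,0,0,0,0],[24.3,-6.2,0,0,0,0],[24.3,-6.2,0,0,0,0]]'
python3 - <<'E'
from h import *
from scipy.spatial.transform import Rotation as R
s=manip.read_state();p,d,K,T=grab("wrist");cv2.imwrite("pics/w1.png",p[...,::-1])
print(s['eef_pos'],s['joints'].round(2)); q=s['orientation'];print(R.from_quat(np.r_[q[1:],q[0]]).as_matrix().round(3))
P=pts(d,K,T);g=(d>0)&(P[...,2]>.172)&(P[...,2]<.19)
n,l,st,c=cv2.connectedComponentsWithStats(g.astype(np.uint8))
for i in range(1,n):
    if st[i,4]>30: print(st[i],np.median(P[l==i],0),cv2.minAreaRect((P[l==i][:,:2]*1000).astype(np.float32)))
E
```

```text
time: 1.1
eef_pos: [0.369, 0.1232, 0.2686]
orientation: [-0.0, -0.054, 0.999, 0.0]
contact_force: [0.8, 0.6, -0.4]
finger_gap: 0.06
grip_force: 0.0
time: 1.85
eef_pos: [0.6136, 0.0625, 0.2657]
orientation: [-0.002, -0.053, 0.999, 0.0]
contact_force: [-0.1, -0.5, -0.3]
finger_gap: 0.06
grip_force: 0.0
[0.61362259 0.06251176 0.26567994] [-0.08  0.36  1.28 -0.    1.51 -1.76]
[[-0.994 -0.107 -0.004]
 [-0.107  0.994  0.   ]
 [ 0.004  0.001 -1.   ]]
[499 229  26  23 530] [0.59778251 0.20141116 0.18031403] ((598.3790893554688, 203.587158203125), (15.881570816040039, 16.271133422851562), 8.170897483825684)
[317 230  21  23 449] [0.61284355 0.06500283 0.18063553] ((614.0650634765625, 65.14759063720703), (15.42895221710205, 15.247596740722656), 6.2349724769592285)
```

View pics/w1.png

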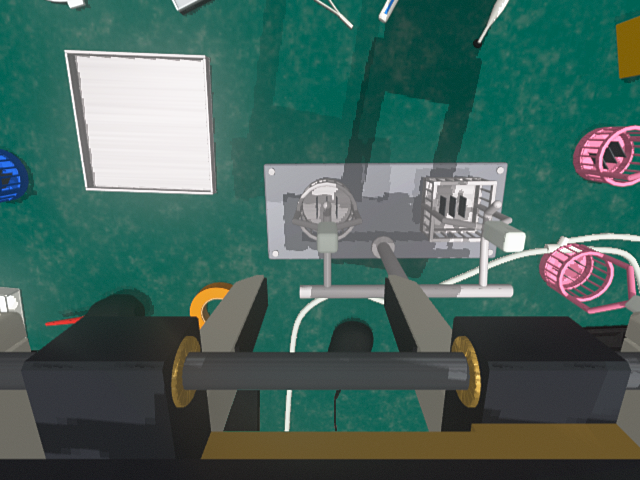

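Wrist view: round basket at (328,210), its grip at (327,235), square one at (460,205) with grip at (510,235). Round grip measures (0.613, 0.064), top 0.181, 15–16 mm: consistent. Descend, correcting y by +2 mm, and close.

```bash
python3 -m crank '[[0,0.2,-2.5,0,0,0],[0,0.2,-5,0,0,0],[0,0.2,-7.5,0,0,0],[0,0.2,-9.5,0,0,0],[0,0.2,-11,0,0,0],[0,0.2,-11.8,0,0,0],[0,0.2,-11.8,0,0,0],[0,0.2,-11.8,0,0,0]]'
python3 -m crank '[[0,0,0,0,0,0],[0,0,0,0,0,0],[0,0,0,0,0,0],[0,0,0,0,0,0],[0,0,0,0,0,0],[0,0,0,0,0,0],[0,0,0,0,0,0],[0,0,0,0,0,0]]' 0.5 25
```

```text
time: 2.57
eef_pos: [0.6122, 0.065, 0.1518]
orientation: [0.0, -0.054, 0.999, -0.0]
contact_force: [0.3, 0.4, 1.0]
finger_gap: 0.0602
grip_force: 0.0
time: 3.23
eef_pos: [0.613, 0.0641, 0.1508]
orientation: [0.0, -0.054, 0.999, -0.001]
contact_force: [0.6, -3.1, -0.7]
finger_gap: 0.0157
grip_force: 25.0
```

Gripped at 15.7 mm (grip is 16 mm). Lift 30 mm straight up.

```bash
python3 -m crank '[[0,0,0.5,0,0,0],[0,0,1,0,0,0],[0,0,1.5,0,0,0],[0,0,2,0,0,0],[0,0,2.5,0,0,0],[0,0,3,0,0,0],[0,0,3,0,0,0],[0,0,3,0,0,0],[0,0,3,0,0,0]]'
```

```text
time: 3.98
eef_pos: [0.6125, 0.0649, 0.1805]
orientation: [-0.0, -0.054, 0.999, 0.0]
contact_force: [-0.6, 0.0, -1.1]
finger_gap: 0.0158
grip_force: 25.0
```

Load of about 1.2 N fits the basket's weight. Now level along the stand's -x by 10 cm.

```bash
python3 -m crank '[[-1,-0.1,0,0,0,0],[-2,-0.2,0,0,0,0],[-3,-0.3,0,0,0,0],[-4,-0.4,0,0,0,0],[-5,-0.5,0,0,0,0],[-6,-0.6,0,0,0,0],[-7,-0.7,0,0,0,0],[-8,-0.9,0,0,0,0],[-9,-1,0,0,0,0],[-10,-1.1,0,0,0,0],[-10,-1.1,0,0,0,0],[-10,-1.1,0,0,0,0]]'
python3 - <<'E'
from h import *
p,d,K,T=grab("scene");cv2.imwrite("pics/s2.png",cv2.resize(p[150:350,200:440],None,fx=3,fy=3)[...,::-1])
E
```

```text
time: 4.98
eef_pos: [0.5124, 0.0538, 0.181]
orientation: [0.0, -0.053, 0.999, -0.0]
contact_force: [0.6, -0.1, -0.9]
finger_gap: 0.0161
grip_force: 25.0
```

View pics/s2.png

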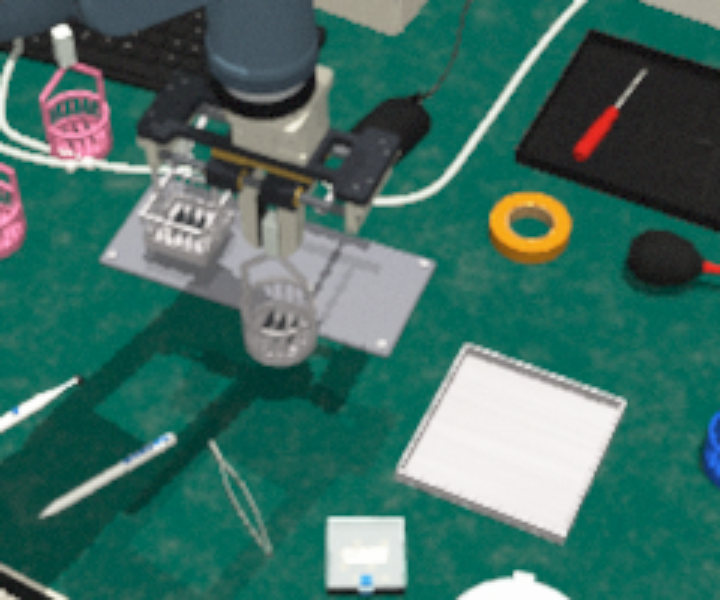

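The basket hangs in the gripper at (280,310), clear of stand; the square basket still hangs at (187,225). Carry to the dish centre.

```bash
python3 -m crank '[[0,-1,0,0,0,0],[0,-3,0,0,0,0],[0,-5,0,0,0,0],[0.5,-7.5,0,0,0,0],[1,-10,0,0,0,0],[1.7,-12.5,0,0,0,0],[2.4,-15,0,0,0,0],[3.1,-17.5,0,0,0,0],[3.6,-19.5,0,0,0,0],[3.9,-20.6,0,0,0,0],[3.9,-20.6,0,0,0,0],[3.9,-20.6,0,0,0,0]]'
python3 -m crank '[[0,0,-1,0,0,0],[0,0,-2,0,0,0],[0,0,-3,0,0,0],[0,0,-4,0,0,0],[0,0,-4.7,0,0,0],[0,0,-5.1,0,0,0],[0,0,-5.3,0,0,0],[0,0,-5.3,0,0,0],[0,0,-5.3,0,0,0]]'
```

```text
time: 6.03
eef_pos: [0.5515, -0.1523, 0.1802]
orientation: [-0.0, -0.053, 0.999, 0.0]
contact_force: [0.5, -0.0, -1.6]
finger_gap: 0.016
grip_force: 25.0
time: 6.78
eef_pos: [0.5519, -0.1523, 0.1279]
orientation: [0.0, -0.054, 0.999, -0.0]
contact_force: [-0.3, -0.6, -1.6]
finger_gap: 0.0161
grip_force: 25.0
```

```bash
python3 -m crank '[[0,0,-0.1,0,0,0],[0,0,-0.2,0,0,0],[0,0,-0.2,0,0,0],[0,0,-0.2,0,0,0]]'; python3 -m crank '[[0,0,-0.1,0,0,0],[0,0,-0.2,0,0,0],[0,0,-0.2,0,0,0],[0,0,-0.2,0,0,0]]'
python3 - <<'E'
from h import *
p,d,K,T=grab("scene");cv2.imwrite("pics/s3.png",cv2.resize(p[200:350,280:460],None,fx=4,fy=4)[...,::-1])
E
```

```text
time: 7.12
eef_pos: [0.5517, -0.1522, 0.1258]
orientation: [0.0, -0.054, 0.999, -0.0]
contact_force: [-0.4, -0.6, -1.0]
finger_gap: 0.0161
grip_force: 25.0
time: 7.45
eef_pos: [0.5518, -0.1524, 0.1239]
orientation: [0.0, -0.054, 0.999, -0.0]
contact_force: [0.2, -0.3, 0.8]
finger_gap: 0.016
grip_force: 25.0
```

View pics/s3.png

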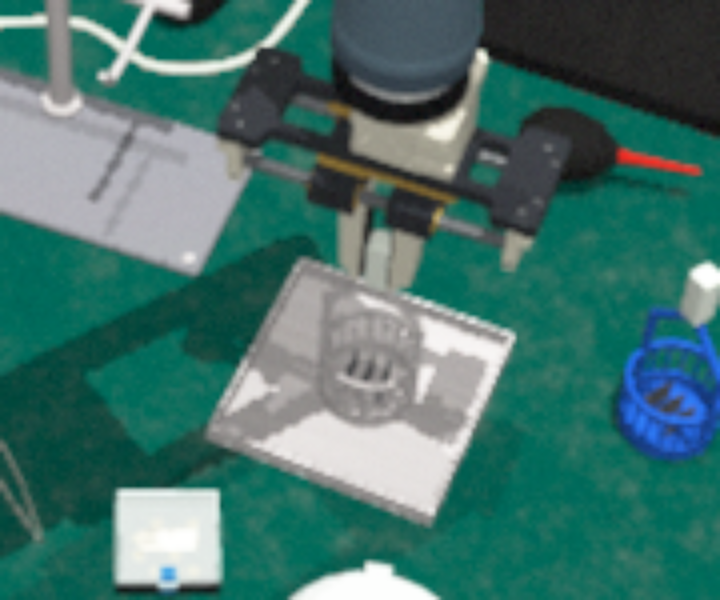

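The basket is inside the dish near its centre (370,370), upright; force turning upward indicates touch-down. One more mm, then open a little and retreat.

```bash
python3 -m crank '[[0,0,-0.1,0,0,0],[0,0,-0.1,0,0,0],[0,0,-0.1,0,0,0]]'
python3 -m crank '[[0,0,0,0,0,0],[0,0,0,0,0,0],[0,0,0,0,0,0],[0,0,0,0,0,0],[0,0,0,0,0,0],[0,0,0,0,0,0]]' 5
python3 -m crank '[[0,0,0.5,0,0,0],[0,0,2,0,0,0],[0,0,4,0,0,0],[0,0,6,0,0,0],[0,0,9,0,0,0],[0,0,12,0,0,0],[-2,0,14,0,0,0],[-5,0,14,0,0,0],[-8,0,14,0,0,0],[-11,0,14,0,0,0],[-11,0,14,0,0,0],[-11,0,14,0,0,0]]'
python3 - <<'E'
from h import *
p,d,K,T=grab("scene");cv2.imwrite("pics/s4.png",cv2.resize(p[160:340,220:460],None,fx=3.3,fy=3.3)[...,::-1])
P=pts(d,K,T);g=(d>0)&(P[...,2]>.14)&(P[...,2]<.16)&(abs(P[...,0]-.55)<.06)&(abs(P[...,1]+.15)<.06)
print(g.sum(),np.median(P[g],0) if g.any() else 0)
E
```

```text
time: 7.75
eef_pos: [0.5519, -0.1524, 0.1238]
orientation: [0.001, -0.054, 0.999, -0.0]
contact_force: [-1.6, -0.3, 5.8]
finger_gap: 0.0158
grip_force: 25.0
time: 8.25
eef_pos: [0.5516, -0.1521, 0.1224]
orientation: [-0.0, -0.054, 0.999, 0.0]
contact_force: [-0.4, -0.8, -0.9]
finger_gap: 0.0486
grip_force: 0.0
time: 9.25
eef_pos: [0.4409, -0.1522, 0.2636]
orientation: [0.001, -0.053, 0.999, -0.0]
contact_force: [0.6, -0.6, 0.3]
finger_gap: 0.0502
grip_force: 0.0
28 [ 0.54896161 -0.15716139  0.15174969]
```

View pics/s4.png

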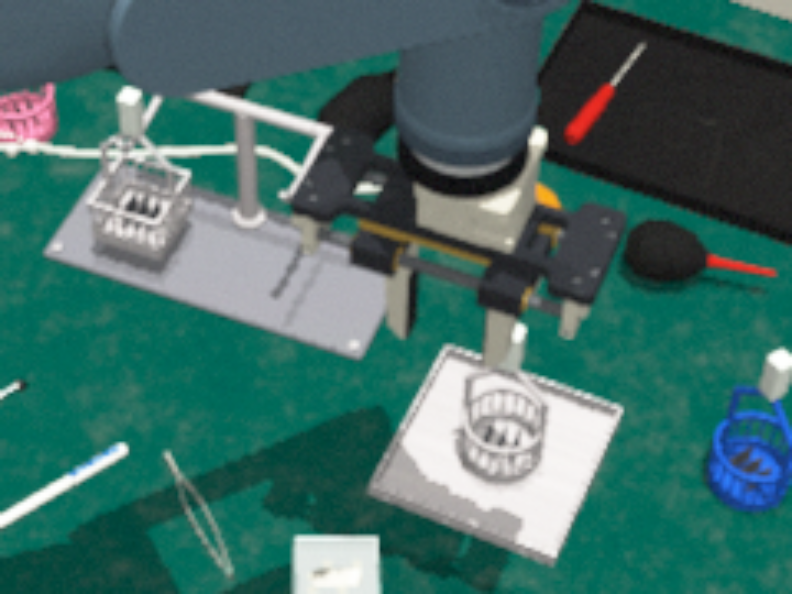

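The round basket stands upright in the dish at (500,430), the gripper is clear of it (TCP 11 cm away), and the square basket hangs unchanged at (140,210).

```bash
python3 -c "
from plant import manip
print(manip.close_job())"
```

```text
the job is handed in; nothing more can be done
None
```

The job is handed in: the last picture shows the round basket standing upright near the centre of the dish and the square basket still on its hook, though the hand-in gave no verdict.

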